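# Stand the lamp post in its wedge foot

## Robot

A 6-joint arm with a two-finger parallel gripper is mounted at the origin on the work surface. World frame = base frame: x ahead of the robot, y to its left, z up, the work surface at z = 0. Lengths are in m, angles in rad, forces in N, time in s.
With the tool pointing down it reaches from about 0.275 to 0.825 m from the base axis. Payload 4.9 kg.
Tool frame: the origin (TCP) lies midway between the tips of the shut fingers; the grasp point (between the pads) lies 19 mm behind it (bot.grip_depth is the distance from the TCP to the grasp point, in m); z points along the fingers, y is the line along which they close (so a half turn about z gives the same grasp; the last joint's range is limited). The gripper opens to 85 mm and grips with 20 to 120 N. Pads are 22 mm wide; open, the fingers measure 114 mm over their backs; the gripper's body (76 mm by 85 mm) begins 54 mm behind the grasp point. The pads swing forward as they close: fully open they stand 13 mm farther back than shut.
Start: joints at [0.975, 0.326, -0.193, 1.052, 0, 1.437], TCP at [0.245, 0.492, 0.231] pointing down, gripper open.
Joint ranges: [-2.65, 2.65], [-0.97, 1.79], [-1.3, 1.35], [-1.93, 2.1], [-1.47, 1.37], [-3.14, 3.14]. Speed limits (rad/s): [2.57, 2.57, 3.14, 3.14, 3.14, 3.14].

## Interface

Orientations are given as a unit quaternion [w, x, y, z].
In Python, from cell import bot gives the robot as it stands. Calls block until the motion is done:
- bot.move_pose(position, orientation): joint-space move of the TCP to a pose.
- bot.move_linear(position, speed=0.15, rotation=None, until_force=None): straight line of the TCP; rotation=None keeps the orientation; speed is the mean speed in m/s. With until_force (N) it stops when the force on the tool has changed by that much, and returns True; else False.
- bot.goto_joints(angles): joint-space move.
- bot.set_gripper(opening, grasp_force=None): opening from 0.0 (shut) to 1.0 (fully open); grasp_force is the grip in N (None keeps the last); returns when the fingers have stopped.
- bot.wait(seconds).
- bot.solve_ik(position, orientation): joint angles nearest the present ones, or None.
- bot.camera(name): name is "scene" or "side" or "wrist"; returns the picture (400x640x3 uint8, red, green, blue); there is no depth.
- bot.calibration(name): a dict with "mtx" (3x3 intrinsics, pixels), "k1" (the pictures are not rectified: a ray, as slopes to the right and down, at radius r is drawn at 1 + k1 r^2 times it, then the intrinsics apply), "extrinsics" (4x4, takes a point from world to camera coordinates); the wrist camera has in their place "hand_eye" (4x4, takes a point from camera to tool coordinates, whose origin is the TCP and whose axes are the flange's). Camera axes: x right, y down, z forward; pixel columns grow to the right and rows downward; lengths in m; the calibration is good to about 2 mm. A picture is of the moment at which its call begins: read the wrist's pose just before it. calibration takes no time and is no camera call.
A pose or a line that the arm cannot do raises bot.PlanningError and nothing moves.
- bot.close_job(): hands the job in; it is judged then, once.
Trained networks look in the newest picture that a camera, given by its name, has taken for a name from the list of things; names that differ only in an ending like _2 or _b are one class to them, and where a whole thing is asked for, a point or a joint stands for the part that bears it (a point fixed in the world has none). Each returns a list of dicts, best first, with "confidence" (0 to 1); they miss things now and then, are a little off and sometimes report something else, mostly with a low value. They report only what shows in the picture. A call takes as long as a camera call. They do not tell look-alikes from the thing itself.
- bot.search_frame(camera, thing): "bbox" ([left, top, width, height] in pixels, round what is visible of it).
Readings, each from a call of its own:
- bot.read_clock(): time.
- bot.read_joint_positions(): joint angles.
- bot.read_joint_vel(): joint speeds.
- bot.read_joint_efforts(): joint torques, N m.
- bot.read_position(): TCP position.
- bot.read_tool_rot(): TCP orientation.
- bot.read_ft_force(): force on the tool from outside, world axes, zero at the start.
- bot.read_moment(): the same for the moment, N m.
- bot.read_gripper_width(): opening from 0.0 (shut) to 1.0 (fully open).
- bot.read_finger_force(): force on a finger pad.
Only numpy, scipy, OpenCV 4.12 (cv2) and the standard library are available. Lean on these libraries where they do the work, as an engineer would, in place of code of your own. Each camera call takes 0.05 s, during which the arm holds its last target. There are 200 camera calls.

## Task

Pick the lying lamp post up by its two side buttons and lift it level, ease your grip so that its pointed steel end swings down and it hangs straight, grip it firmly again, and lower it gently to the bottom of the pocket of the iron foot before letting go. Then take the mallet by its handle and knock the wooden wedge in until it moves no further and clamps the post tight and upright, keeping your hand off the foot and the wedge. Finally lay the mallet down on the bench, clear of the foot, and leave the bottle, jar and tube rack where they are.

Things in the scene. Friction and masses are not known exactly. Their poses are not given: they have to be found in the camera images.
- foot: Grey iron foot, fixed: base plate 130 x 120 x 12 mm, walls up to 58 mm with a flared mouth up to 79 mm (about 65 x 55 mm wide at the top). Origin at bench height under the clamped post's centre; z up. In its frame: back wall's inner face x = +13 mm; side cheeks' inner faces y = +-17 mm (from x = -7 to +13); the pocket's -x side is the wedge's flat face. Front wall behind the wedge ends at x = -58 mm.
- pocket (a point): Point on the pocket's floor, 12 mm above the bench, over the foot's origin; same axes. The straight part of the pocket is 45 mm deep, the flared lips above it lead the tip in. For equal play all round, the post's axis goes down at x = -3.75 mm + 0.104 x wedge travel, y = 0 in this frame (play 3 mm or more each way in x, 4 mm in y).
- wedge (a joint): Travel (m, more is further in) of the wooden wedge: 110 mm long, 36 mm high, 12 mm thick at the thin end, 35 mm at the butt. Slides level to the foot's -y, 12 degrees towards +x; its flat face lies at foot x = -20.5 mm + 0.208 x travel. Rubs with about 5 N, stays where left. Starts at 0 to 0.006; jams against the standing post at 0.036 to 0.039 (no post: runs to 0.048).
- wedge_butt (a point): Centre of the wedge's butt, the 35 x 36 mm end to strike, facing the foot's +y: 32 mm above the bench, 115 mm out from the foot's origin along y at travel 0, about 80 mm when tight (base plate ends at 60 mm). Same axes as the foot.
- post: Lamp post, lying loose: square bar 26 x 26 mm, 190 mm long, aluminium, its lower part steel ending in a blunt cone (22 mm long, 19 mm wide at the flat tip, on which it stands); 0.17 kg +-15 %. Origin: mid-length on the lying underside; x runs along the post away from the cone end, z up as it lies. Balance point 37 mm from the origin towards the cone.
- post_buttons (a point): Middle between two dark smooth flat-ended round buttons (9 mm wide, 6 mm proud, in 18 mm collars) on the post's +y and -y sides, 38 mm over both; 33 mm from the plain end, 157 mm from the tip, 13 mm above the bench. Pinched here at 55 N or more the post lifts level; eased open by tenths of a mm it swings down about the buttons, hanging straight at 2 to 4 N (it may creep a few mm); opened more it slips out.
- post_tip (a point): Centre of the blunt tip at the post's cone end. Same axes as the post.
- mallet: Mallet, lying loose: black rubber head 34 x 70 x 34 mm (70 along y; striking faces y = +-35 mm) centred at x = +83 mm; wooden handle from the head to x = -100 mm, 20 mm wide, 24 mm high; middle of head and handle 17 mm above the bench. Origin on the bench under the handle; x runs along the handle to the head. 0.22 kg.
- tube_rack: Bystander: grey tube rack with white caps, 85 x 130 x 60 mm, origin under its centre.
- amber_bottle: Bystander: amber bottle, 64 mm wide, 120 mm high, origin under its centre.
- jar: Bystander: glass jar with black cap, 60 mm wide, 70 mm high, origin under its centre.
Not all that is in view belongs to the job. There is more than one size of the mallet; the job needs the smallest.

How it is judged:
On the way, in this order (a step that is already met when the one before it is completed fails the run):
1. the post is held off the bench, still lying roughly level (within 35 degrees) (height (world z) of post_buttons above 0.07 m and height (world z) of post_tip above 0.025 m and angle between post's own x axis and vertical between 0.96 and 2.18 rad and contact force between the fingers and post above 1 N), for 0.1 s.
2. the post hangs straight down, cone end below (within 9 degrees), gripped and clear of the bench (angle between post's own x axis and vertical below 0.16 rad and height (world z) of post_tip above 0.02 m and contact force between the fingers and post above 5 N), for 0.2 s.
3. the post, still held, stands within 10 mm of the pocket's floor (x of post_tip in the frame of foot between -0.018 and 0.01 m and y of post_tip in the frame of foot between -0.014 and 0.014 m and z of post_tip in the frame of foot below 0.022 m and angle between post's own x axis and vertical below 0.2 rad and contact force between the fingers and post above 0.5 N), for 0.05 s.
4. the post is let go and the mallet is held off the bench (x of post_tip in the frame of foot between -0.018 and 0.01 m and y of post_tip in the frame of foot between -0.014 and 0.014 m and contact force between the fingers and post below 0.1 N and contact force between the fingers and mallet above 1 N and height (world z) of mallet above 0.008 m and value of joint wedge below 0.026 m), for 0.1 s.
5. the wedge is home against the post, mallet in hand (x of post_tip in the frame of foot between -0.018 and 0.01 m and y of post_tip in the frame of foot between -0.014 and 0.014 m and value of joint wedge above 0.032 m and contact force between post and foot above 12 N and contact force between the fingers and mallet above 1 N), for 0.1 s.
At the end, for the whole second after the job is handed in: The post stands in the foot's pocket, tip within 5 mm of the floor, upright within 4 degrees, clamped by the wedge (travel 0.032 to 0.044, more than 12 N between post and foot); the mallet lies at rest on the bench, not touching the foot and its origin more than 110 mm from the foot's (x of post_tip in the frame of foot between -0.018 and 0.01 m and y of post_tip in the frame of foot between -0.014 and 0.014 m and z of post_tip in the frame of foot below 0.017 m and angle between post's own x axis and vertical below 0.07 rad and value of joint wedge between 0.032 and 0.044 m and contact force between post and foot above 12 N and height (world z) of mallet below 0.045 m and contact force between mallet and foot below 0.1 N and horizontal distance between mallet and foot above 0.11 m and linear speed of each of mallet, post below 0.02 m/s).
It fails at once if the hand or arm touched the foot or its wedge (over 2 N) (contact force between any of the fingers, the arm and foot above 2 N).
It fails at once if a bystander was moved by more than 20 mm (distance of any of tube_rack, amber_bottle, jar from where it was at the start of the episode above 0.02 m).
It also fails if it takes over 72 s, if anything falls off the work surface, if the arm or the gripper's body presses on something with over 40 N, if the wrist force passes 120 N, or if a joint passes its speed limit or range.

## Working session

There is one attempt and no reset: what is moved stays moved. The work goes in short steps, each a Python script; the robot and the scene stay as the last script left them, time stands still between calls to the robot, and variables do not carry over. Pictures are saved under pics/ and viewed, at most 10 in all, crops included, and the job is handed in when it is done.

```bash
ls; mkdir -p pics; cat > h.py <<'E'
import numpy as np, cv2
from scipy.spatial.transform import Rotation as R
from cell import bot
def q2R(q): return R.from_quat([q[1],q[2],q[3],q[0]])
def R2q(r):
    x=r.as_quat(); return [x[3],x[0],x[1],x[2]]
def down(yaw):  # tool z down, tool y axis (closing line) at world angle yaw
    y=np.array([np.cos(yaw),np.sin(yaw),0]); z=np.array([0,0,-1.]); x=np.cross(y,z)
    return R.from_matrix(np.c_[x,y,z])
def cam(name,pose=None):
    c=bot.calibration(name); K=np.array(c['mtx'])
    if name=='wrist':
        T=np.eye(4); p,q=pose; T[:3,:3]=q2R(q).as_matrix(); T[:3,3]=p
        E=np.linalg.inv(T@np.array(c['hand_eye']))
    else: E=np.array(c['extrinsics'])
    return K,c['k1'],E
def snap(name,fn=None):
    pose=(bot.read_position(),bot.read_tool_rot()) if name=='wrist' else None
    im=bot.camera(name)
    if fn: cv2.imwrite(fn,im[:,:,::-1])
    return im,cam(name,pose)
def proj(P,C):
    K,k1,E=C; P=np.atleast_2d(P); c=P@E[:3,:3].T+E[:3,3]; s=c[:,:2]/c[:,2:]
    s=s*(1+k1*(s**2).sum(1,keepdims=True)); return s@K[:2,:2].T+K[:2,2]
def unproj(uv,z,C):
    K,k1,E=C; uv=np.atleast_2d(uv).astype(float); d=(uv-K[:2,2])@np.linalg.inv(K[:2,:2]).T; s=d.copy()
    for _ in range(20): s=d/(1+k1*(s**2).sum(1,keepdims=True))
    Rm=E[:3,:3]; o=-Rm.T@E[:3,3]; r=np.c_[s,np.ones(len(s))]@Rm
    return o+r*((z-o[2])/r[:,2])[:,None]
E
python3 - <<'E'
from h import *
for n in ['scene','side','wrist']:
    im,C=snap(n,f'pics/{n}0.png')
    print(n,np.linalg.inv(C[2])[:3,3].round(3))
    for t in ['foot','wedge','post','mallet','tube_rack','amber_bottle','jar']:
        for d in bot.search_frame(n,t)[:4]:
            b=d['bbox']; print(' ',t,round(d['confidence'],2),[round(v) for v in b],unproj([b[0]+b[2]/2,b[1]+b[3]/2],0.015,C)[0].round(3)[:2])
print(bot.read_clock())
E
```

```text
pics
scene [ 0.816 -0.278  0.862]
  foot 0.79 [268, 214, 70, 89] [ 0.564 -0.05 ]
  wedge 0.79 [298, 213, 33, 45] [0.542 0.014]
  post 0.67 [186, 301, 47, 83] [ 0.55  -0.321]
  mallet 0.79 [344, 132, 72, 51] [0.512 0.314]
  mallet 0.66 [304, 60, 86, 49] [0.258 0.472]
  mallet 0.62 [415, 88, 64, 78] [0.588 0.54 ]
  tube_rack 0.88 [364, 234, 65, 65] [0.74  0.088]
  amber_bottle 0.71 [314, 328, 26, 43] [ 0.741 -0.161]
  jar 0.88 [211, 218, 31, 28] [ 0.377 -0.126]
  jar 0.3 [298, 216, 34, 42] [0.546 0.014]
side [-0.008 -0.433  0.774]
  foot 0.63 [334, 199, 68, 56] [ 0.563 -0.047]
  wedge 0.64 [336, 202, 27, 20] [0.571 0.028]
  post 0.92 [416, 269, 69, 50] [ 0.537 -0.319]
  mallet 0.71 [244, 156, 56, 42] [0.513 0.31 ]
  mallet 0.66 [212, 126, 77, 28] [0.586 0.525]
  tube_rack 0.74 [348, 154, 45, 42] [0.74 0.09]
  amber_bottle 0.92 [430, 188, 27, 42] [ 0.772 -0.155]
  jar 0.66 [334, 262, 23, 39] [ 0.387 -0.121]
wrist [0.184 0.521 0.373]
  mallet 0.84 [486, 294, 44, 20] [0.502 0.629]
  mallet 0.78 [189, 67, 204, 233] [0.244 0.459]
1.2
```

```bash
python3 - <<'E'
import cv2
a=cv2.imread('pics/scene0.png')[40:400,150:490]; cv2.imwrite('pics/s1.png',cv2.resize(a,None,fx=1.65,fy=1.65,interpolation=cv2.INTER_CUBIC))
a=cv2.imread('pics/side0.png')[100:340,190:510]; cv2.imwrite('pics/s2.png',cv2.resize(a,None,fx=2.5,fy=2.5,interpolation=cv2.INTER_CUBIC))
E
```

```text
(no output)
```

View pics/s1.png

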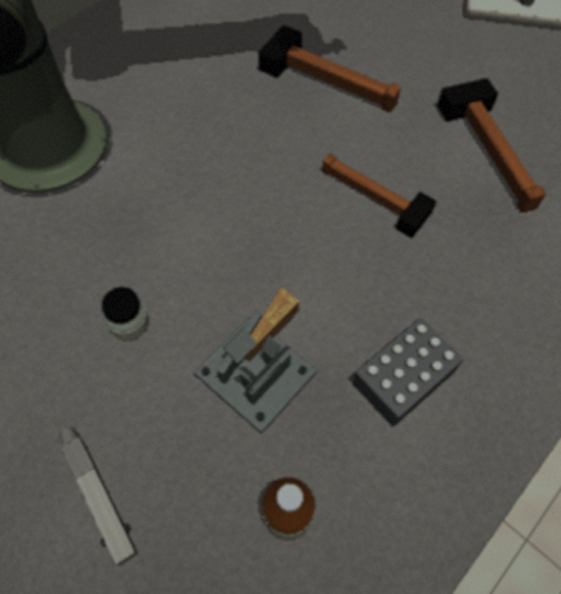

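View pics/s2.png

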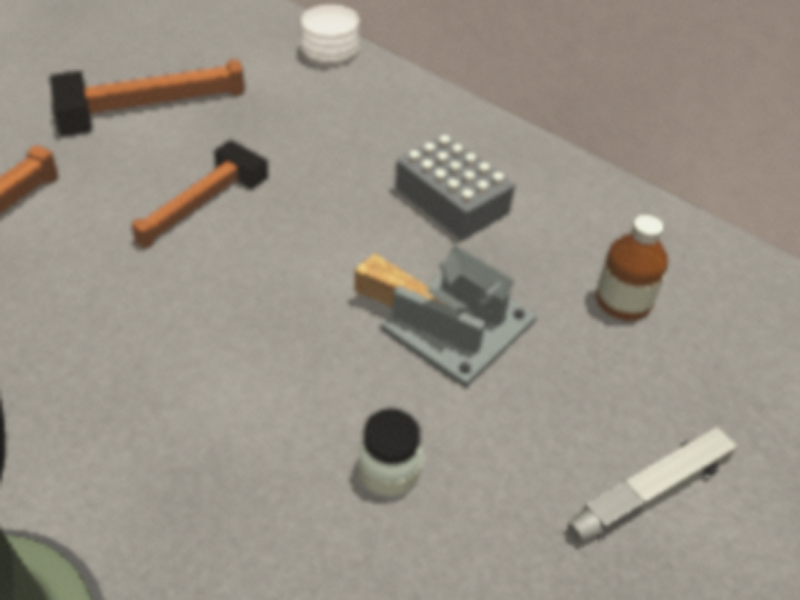

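The scene view shows the post at lower left, with its tip at about crop px (68,433) and plain end at (122,553). The foot is in the centre, with plate corners at (195,373), (262,431) and (316,372), and the wedge butt up and to the right at (288,295). The small mallet runs from its handle end at (328,162) to its head at (415,214). The side view agrees, and the two larger mallets and the white stack are decoys.

```bash
python3 - <<'E'
from h import *
C=cam('scene'); S=lambda x,y:[x/1.65+150,y/1.65+40]
D=cam('side'); s=lambda x,y:[x/2.5+190,y/2.5+100]
def sh(n,a,b,z):
    p,q=unproj(a,z,C)[0],unproj(b,z,D)[0]; print(n,p[:2].round(3),q[:2].round(3)); return (p+q)/2
tip=sh('tip',S(68,436),s(583,528),.013); pl=sh('plain',S(124,551),s(722,442),.02)
he=sh('handle',S(328,162),s(142,232),.02); hd=sh('head',S(416,212),s(243,160),.03)
print('len post',np.linalg.norm(tip-pl),'handle-head(183)',np.linalg.norm(he-hd))
a=sh('cornerBottom',S(262,431),s(533,318),.012); b=sh('cornerLeft',S(195,373),s(464,382),.012)
c=unproj(S(316,372),.012,C)[0];d=unproj(s(383,328),.012,D)[0];print('r',c,'d',d)
print(np.linalg.norm(a-b),np.linalg.norm(a-c),np.linalg.norm(b-d))
sh('butt',S(288,295),s(370,270),.05)
# other mallets length
o=sh('m2',S(525,195),s(232,78),.02);o2=sh('m2h',S(467,98),s(70,102),.02);print(np.linalg.norm(o-o2))
E
```

```text
tip [ 0.456 -0.296] [ 0.454 -0.299]
plain [ 0.623 -0.337] [ 0.623 -0.343]
handle [0.406 0.303] [0.405 0.3  ]
head [0.583 0.315] [0.577 0.308]
len post 0.17332231310646354 handle-head(183) 0.17547953607810968
cornerBottom [ 0.643 -0.112] [ 0.632 -0.116]
cornerLeft [ 0.516 -0.117] [ 0.508 -0.118]
r [0.64134182 0.00196225 0.012     ] d [ 0.50351063 -0.00798081  0.012     ]
0.12598852239849156 0.11629486735373214 0.10998573566845174
butt [0.541 0.051] [0.531 0.039]
m2 [0.694 0.478] [0.702 0.477]
m2h [0.495 0.599] [0.497 0.595]
0.23503168079977982
```

```bash
cat >> h.py <<'E'
def look(target,h,yaw,fn=None):
    """move tool-down so that the wrist camera's centre ray meets target"""
    r=down(yaw); H=np.array(bot.calibration('wrist')['hand_eye']); M=r.as_matrix()
    c=M@H[:3,3]; d=M@H[:3,2]; zc=h+c[2]; k=(target[2]-zc)/d[2]
    p=np.array([*(np.array(target)-c-d*k)[:2],h])
    bot.move_pose(p,R2q(r)); bot.wait(0.2); return snap('wrist',fn)
E
python3 - <<'E'
from h import *
H=np.array(bot.calibration('wrist')['hand_eye']);print(H.round(3))
for yaw in (np.radians(80),np.radians(-100)):
    for p in [(.57,-.05,.2),(.59,-.33,.02),(.5,.31,.02)]:
        q=bot.solve_ik(p,R2q(down(yaw)));print(None if q is None else np.round(q,2))
E
```

```text
[[ 0.    -0.964 -0.267  0.067]
 [ 1.     0.     0.    -0.001]
 [ 0.    -0.267  0.964 -0.142]
 [ 0.     0.     0.     1.   ]]
[-0.22  0.39 -0.18  1.    0.   -0.04]
[-0.62  0.74 -0.07  0.76  0.   -0.44]
[ 0.43  0.61 -0.34  0.62  0.    0.6 ]
[-0.22  0.39 -0.18  1.    0.    3.1 ]
[-0.62  0.74 -0.07  0.76  0.    2.7 ]
[ 0.43  0.61 -0.34  0.62  0.   -2.54]
```

```bash
python3 - <<'E'
from h import *
import pickle
im,Cf=look((.575,-.035,.03),.25,np.radians(90),'pics/foot.png')
im,Cp=look((.55,-.318,.013),.20,np.radians(78),'pics/post.png')
pickle.dump((Cf,Cp),open('c.pkl','wb'))
for t in ['post','post_buttons','post_tip']:
    print(t,[(round(d['confidence'],2),np.round(d['bbox'])) for d in bot.search_frame('wrist',t)[:2]])
print(bot.read_clock())
E
```

```text
post [(0.97, array([292.,  91.,  41., 184.]))]
post_buttons [(0.77, array([292.,  88.,  38., 185.]))]
post_tip [(0.78, array([291.,  89.,  38., 186.]))]
5.1083
```

View pics/foot.png

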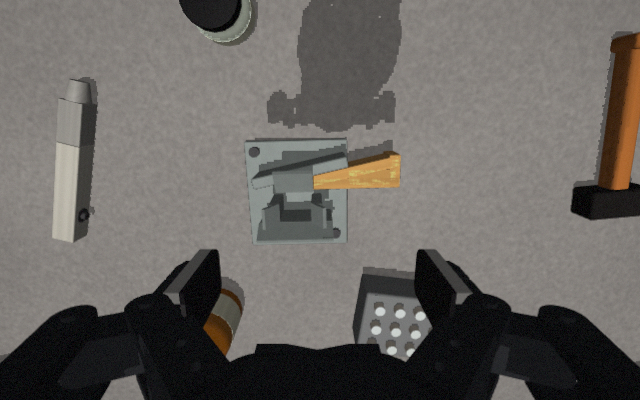

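View pics/post.png

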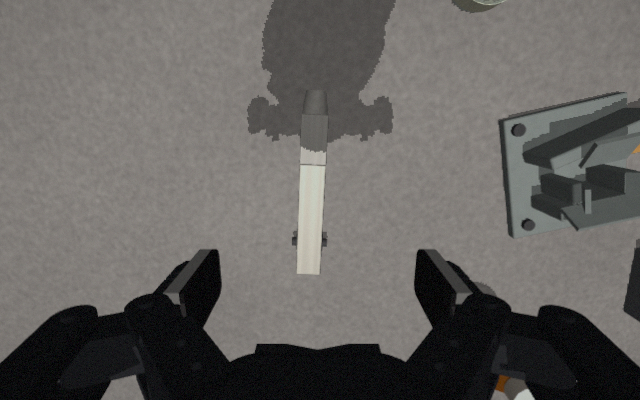

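The foot picture shows the plate corners at (245,141), (347,139), (348,241) and (254,243). The wedge points right (+y), with the butt's top edge from (400,153) to (400,187) and its flat face from (314,189) to (400,187). In the post picture the buttons are at (294,239) and (326,239), the tip is at (316,90) and the plain end at (309,273).

```bash
python3 - <<'E'
from h import *
import pickle
Cf,Cp=pickle.load(open('c.pkl','rb'))
P=lambda uv,z,C:unproj(uv,z,C)[:,:2].round(4)
pc=P([[245,141],[347,139],[348,241],[254,243]],.012,Cf)
print('plate top',pc.tolist(),'edges',[np.linalg.norm(pc[i]-pc[i-3]).round(3) for i in range(4)],'ctr',pc.mean(0))
print('wedge top .050: butt back,flat; thin',P([[392,151],[400,187],[314,189]],.050,Cf).tolist())
print('butt bottom?',P([[400,153]],.05,Cf))
b=P([[294,239],[326,239]],.013,Cp);print('buttons',b.tolist(),b.mean(0),np.linalg.norm(b[0]-b[1]))
print('tip',P([[316,90]],.020,Cp),'plain',P([[309,273]],.026,Cp),'seam',P([[313,164]],.026,Cp))
# crop of foot, enlarged, for detail
a=cv2.imread('pics/foot.png')[125:255,235:415];cv2.imwrite('pics/footc.png',cv2.resize(a,None,fx=4.4,fy=4.4,interpolation=cv2.INTER_CUBIC))
E
```

```text
plate top [[0.511, -0.1177], [0.5086, -0.0001], [0.635, 0.0044], [0.6379, -0.1137]] edges [np.float64(0.118), np.float64(0.126), np.float64(0.118), np.float64(0.127)] ctr [ 0.573125 -0.056775]
wedge top .050: butt back,flat; thin [[0.5175, 0.0439], [0.5562, 0.0549], [0.5585, -0.0378]]
butt bottom? [[0.5195 0.0524]]
buttons [[0.591, -0.351], [0.5982, -0.317]] [ 0.5946 -0.334 ] 0.034753992576393264
tip [[ 0.4458 -0.2959]] plain [[ 0.6276 -0.3419]] seam [[ 0.5128 -0.313 ]]
```

View pics/footc.png

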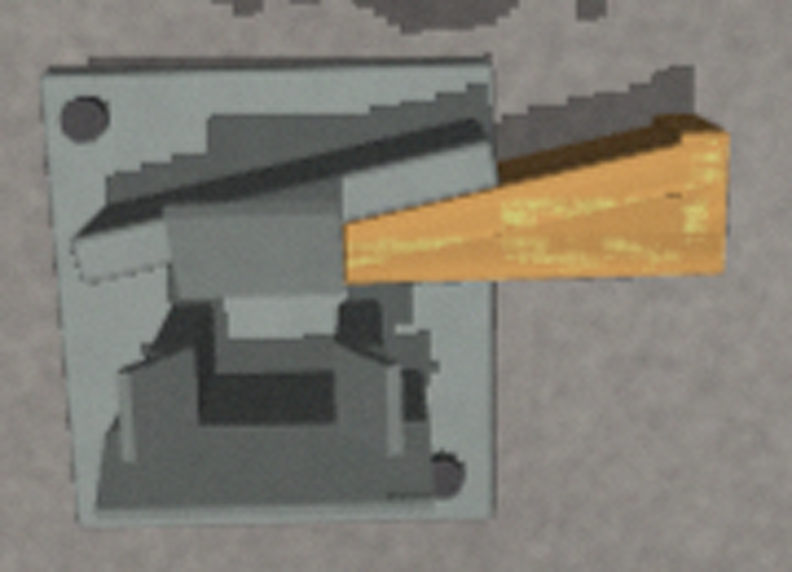

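The foot crop shows the wedge's flat face along y≈280, from (345,285) to (725,272). The pocket's straight back wall is the dark patch from (200,372) to (335,425), with the flared lip running down to about y=505.

```bash
python3 - <<'E'
from h import *
import pickle
Cf,Cp=pickle.load(open('c.pkl','rb'))
c=lambda *l:np.array([[x/4.4+235-.4,y/4.4+125-.4] for x,y in l])
def s(n,pts,z): print(n,z,unproj(c(*pts),z,Cf)[:,:2].round(4).tolist())
s('backwall top',[(200,425),(335,424)],.057)
s('backwall bottom',[(200,372),(335,370)],.012)
s('lip top',[(97,508),(430,508)],.079)
s('wedge flat',[(345,285),(725,272)],.050)
s('wedge floor',[(225,297),(345,297)],.050)
E
```

```text
backwall top 0.057 [[0.5929, -0.0747], [0.5926, -0.0413]]
backwall bottom 0.012 [[0.5933, -0.0796], [0.5926, -0.0422]]
lip top 0.079 [[0.6057, -0.0968], [0.6056, -0.0187]]
wedge flat 0.05 [[0.5589, -0.0389], [0.5555, 0.0542]]
wedge floor 0.05 [[0.562, -0.0684], [0.562, -0.0389]]
```

```bash
python3 - <<'E'
from h import *
r=down(np.radians(75.6)); q=R2q(r); b=[.5946,-.334]
bot.move_pose([*b,.06],q)
bot.move_linear([*b,.0],speed=.08,until_force=8)
print(bot.read_position(),bot.read_ft_force())
bot.set_gripper(0.0,90)
w=bot.read_gripper_width();print('w',w,w*85,bot.read_finger_force(),bot.read_moment())
bot.move_linear([*b,.10],speed=.1)
bot.wait(.2); print(bot.read_finger_force(),bot.read_ft_force(),bot.read_moment(),bot.read_gripper_width())
snap('wrist','pics/lift.png'); snap('side','pics/lifts.png')
a=cv2.imread('pics/lift.png')[60:400,150:490];c=cv2.imread('pics/lifts.png')[100:340,360:600]
cv2.imwrite('pics/lift2.png',np.hstack([a,cv2.resize(c,(340,340))]))
print(bot.read_clock())
E
```

```text
[ 5.94936166e-01 -3.34241338e-01  2.69747278e-04] [-0.16881157  0.30676439 -0.18460428]
w 0.39703628928803203 33.74808458948272 88.90679597854614 [ 0.1924552   0.24386229 -0.03202356]
89.63409662246704 [ 0.21576866 -1.10962209 -1.6184282 ] [-0.08947959 -0.18678667  0.07431124] 0.39657699177816746
8.6917
```

View pics/lift2.png

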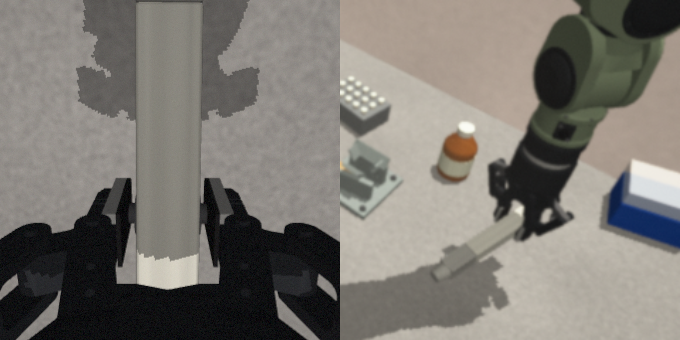

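The post is held by the buttons and roughly level, with a button at crop (127,213) on the pad. Next I'll raise it and ease the grip.

```bash
python3 - <<'E'
from h import *
bot.move_linear([.5946,-.334,.27],speed=.15); bot.wait(.2)
w0=w=bot.read_gripper_width()
for i in range(25):
    w+=.0006; bot.set_gripper(w); f=bot.read_finger_force()
    print(i,round(w-w0,4),round(bot.read_gripper_width()-w0,4),round(f,2),np.round(bot.read_moment(),3),round(bot.read_ft_force()[2],2))
    if f<25: bot.wait(.15)
    if f<4.2: break
bot.wait(.6)
print(bot.read_finger_force(),bot.read_moment(),bot.read_ft_force(),bot.read_clock())
snap('side','pics/h_s.png');snap('wrist','pics/h_w.png')
a=cv2.imread('pics/h_w.png')[60:400,150:490];c=cv2.imread('pics/h_s.png')[60:300,360:600]
cv2.imwrite('pics/h2.png',np.hstack([a,cv2.resize(c,(340,340))]))
E
```

```text
0 0.0006 0.007 89.63 [-0.038 -0.163 -0.062] -1.47
1 0.0012 0.0058 85.88 [-0.019 -0.125 -0.045] -2.06
2 0.0018 0.0047 84.81 [-0.004 -0.168 -0.042] -2.96
3 0.0024 0.0074 83.77 [-0.059 -0.145 -0.08 ] -1.03
4 0.003 0.0084 82.73 [-0.07  -0.201 -0.014] -2.03
5 0.0036 0.0053 81.69 [-0.07  -0.182 -0.003] -1.49
6 0.0042 0.0096 80.66 [-0.06  -0.173 -0.008] -1.31
7 0.0048 0.0086 79.62 [-0.072 -0.165 -0.027] -1.1
8 0.0054 0.0088 78.58 [ 0.004 -0.163  0.032] -1.84
9 0.006 0.0109 77.54 [-0.053 -0.112 -0.029] -1.67
10 0.0066 0.0069 76.5 [-0.027 -0.111 -0.02 ] -1.98
11 0.0072 0.01 75.46 [-0.088 -0.176  0.023] -1.58
12 0.0078 0.0132 74.42 [ 0.002 -0.229  0.014] -1.34
13 0.0084 0.0142 73.37 [-0.003 -0.17   0.01 ] -1.94
14 0.009 0.0092 72.33 [-0.052 -0.166  0.055] -1.37
15 0.0096 0.01 71.29 [-0.061 -0.149  0.011] -1.12
16 0.0102 0.0144 70.25 [-0.016 -0.187 -0.007] -1.46
17 0.0108 0.0123 69.21 [-0.089 -0.104  0.018] -1.38
18 0.0114 0.0158 68.16 [-0.053 -0.165  0.015] -1.76
19 0.012 0.0178 67.12 [-0.004 -0.164 -0.019] -1.12
20 0.0126 0.0205 66.07 [-0.081 -0.158 -0.005] -1.23
21 0.0132 0.0164 65.03 [-0.057 -0.172  0.017] -2.13
22 0.0138 0.0177 63.99 [-0.048 -0.082  0.006] -1.73
23 0.0144 0.0232 62.94 [-0.049 -0.117 -0.006] -2.67
24 0.015 0.0176 61.89 [-0.029 -0.134 -0.022] -2.43
61.8936824798584 [-0.08754287 -0.1509441  -0.03749615] [ 0.32432144  0.89111128 -1.39179519] 16.1917
```

View pics/h2.png

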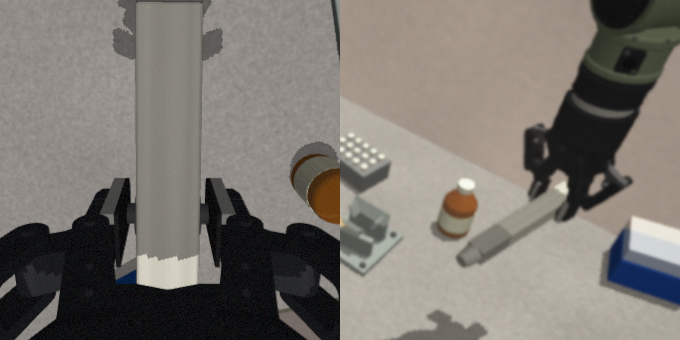

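Still level at 62 N. The force drops by about 1.73 N per 0.001 of opening, so I'll go straight to a few newtons.

```bash
python3 - <<'E'
from h import *
w=.410; bot.set_gripper(w); f=bot.read_finger_force(); print(w,f)
for t in (40,15,7,5,3.8,3.2,3):
    w+=max(0,(f-t))/1733; bot.set_gripper(w); f=bot.read_finger_force()
    print(t,round(w,5),round(f,2),np.round(bot.read_moment(),3),round(bot.read_ft_force()[2],2))
    if f<3.8: break
bot.wait(.8)
print(w,bot.read_finger_force(),bot.read_moment(),bot.read_clock())
snap('side','pics/i_s.png');snap('wrist','pics/i_w.png')
a=cv2.imread('pics/i_w.png')[60:400,150:490];c=cv2.imread('pics/i_s.png')[60:300,360:600]
cv2.imwrite('pics/i2.png',np.hstack([a,cv2.resize(c,(340,340))]))
E
```

```text
0.41 61.41246557235718
40 0.42236 39.85 [-0.06  -0.157  0.011] -2.13
15 0.4367 14.36 [ 0.045  0.072 -0.011] -2.02
7 0.44094 6.83 [-0.08  -0.242 -0.037] -0.19
5 0.442 4.86 [-0.041  0.112  0.001] -2.68
3.8 0.44261 3.81 [0.063 0.095 0.03 ] -1.34
3.2 0.44296 3.17 [-0.049 -0.101  0.013] -1.66
0.4429577742167036 3.097905144095421 [ 0.00860251  0.03413775 -0.00808562] 18.6083
```

View pics/i2.png

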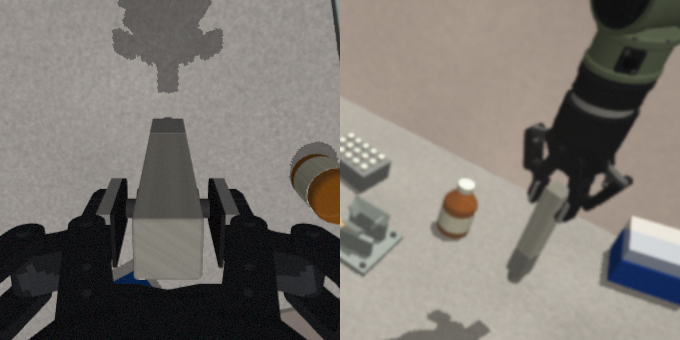

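It has swung down and hangs between the pads. I'll grip firmly and compare the projected model points with the picture.

```bash
python3 - <<'E'
from h import *
bot.set_gripper(0.0,90); bot.wait(.2); print(bot.read_finger_force(),bot.read_clock())
im,C=snap('wrist','pics/j_w.png'); p=np.array(bot.read_position()); M=q2R(bot.read_tool_rot()).as_matrix()
print(p,M[:,2])
# tool axes: x(M0) toward robot; cam sits at +x side
for dz in (.013,.010,.007):
    b=p+[0,0,dz]
    def P(x,y,z): return proj(b+M[:,0]*x+M[:,1]*y+[0,0,z],C)[0].round(1)
    print(dz,'button ends',P(0,-.019,0),P(0,.019,0),'top near/far',P(.013,-.013,.033),P(.013,.013,.033),P(-.013,.013,.033),'shoulder near',P(.013,-.013,-.135),P(.013,.013,-.135),'tip near',P(.0095,-.0095,-.157),P(.0095,.0095,-.157))
a=im[150:380,240:400,::-1]; cv2.imwrite('pics/jc.png',cv2.resize(a,None,fx=2.6,fy=2.6,interpolation=cv2.INTER_CUBIC))
E
```

```text
89.6035373210907 19.1417
[ 0.59459938 -0.33400684  0.26999236] [ 1.68443518e-06  1.25836055e-06 -1.00000000e+00]
0.013 button ends [276.8 268.9] [363.8 268.9] top near/far [281.7 280.9] [360.9 280.9] [358.2 347.4] shoulder near [303.1 176.7] [334.7 176.7] tip near [308.1 175.6] [329.4 175.6]
0.01 button ends [277.6 265.7] [362.9 265.7] top near/far [282.7 276.3] [359.8 276.3] [357.2 341.5] shoulder near [303.3 176. ] [334.5 176. ] tip near [308.2 174.9] [329.3 174.9]
0.007 button ends [278.4 262.6] [362.  262.6] top near/far [283.6 272. ] [358.7 272. ] [356.2 335.9] shoulder near [303.4 175.3] [334.3 175.3] tip near [308.3 174.2] [329.2 174.3]
```

View pics/jc.png

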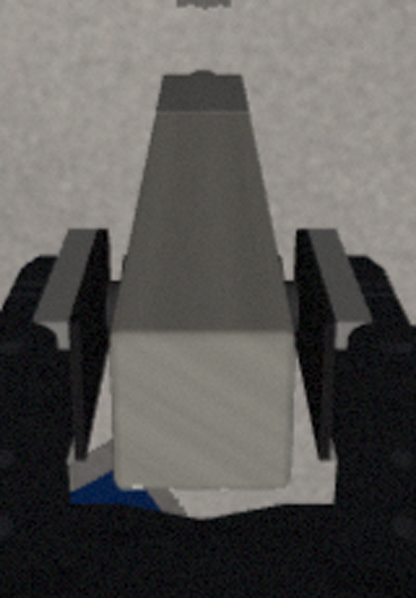

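The post hangs upright. In crop px the top face spans (115..293, 332..488), the seam is at y=110, and the shoulder edge at y=75 runs x=163..243. The top face looks smaller than predicted, so I'll fit the tilt and creep.

```bash
python3 - <<'E'
from h import *
from scipy.optimize import least_squares
p=np.array([0.5946,-0.334,0.27]); q=R2q(down(np.radians(75.6))); C=cam('wrist',(p,q)); M=q2R(q).as_matrix()
cr=lambda x,y:[x/2.6+240-.3,y/2.6+150-.3]
obs=[(.013,-.013,.033,cr(114,332)),(.013,.013,.033,cr(294,332)),(-.013,-.013,.033,cr(115,488)),(-.013,.013,.033,cr(291,488)),(.013,-.013,-.135,cr(163,75)),(.013,.013,-.135,cr(243,75))]
def res(v):
    dx,dy,dz,t,n=v; r=[]
    for x,y,z,o in obs:
        X=x*np.cos(t)+z*np.sin(t); Z=-x*np.sin(t)+z*np.cos(t); Y=y+n*z
        r+=list(proj(p+M[:,0]*(X+dx)+M[:,1]*(Y+dy)+[0,0,Z+dz],C)[0]-o)
    return r
s=least_squares(res,[0,0,.01,0,0]); print(s.x.round(4),np.degrees(s.x[3]),np.round(s.fun,1))
for t in(0,): 
    s=least_squares(lambda v:res([v[0],v[1],v[2],0,0]),[0,0,.01]);print(s.x.round(4),np.round(s.fun,1))
E
```

```text
[-0.0051 -0.001   0.0012 -0.0074 -0.0009] -0.42462618838314314 [-0.9  0.1  0.6  0.1  0.6 -0.2 -0.3 -0.1  0.3  0.  -0.3  0.1]
[-0.0046 -0.001   0.0021] [-1.2 -0.5  0.9 -0.5  0.4  0.1  0.   0.1  0.1  0.9 -0.5  0.9]
```

```bash
python3 - <<'E'
from h import *
yf=np.radians(1.8); r=down(yf+np.pi/2); q=R2q(r); M=r.as_matrix()
o=np.array([.579,-.0577,0]); ex=np.array([np.cos(yf),np.sin(yf),0])
t=o-.0034*ex - M[:,0]*(-.0042)-M[:,1]*(-.001); print(t)
bot.move_linear([t[0],t[1],.268],speed=.2,rotation=q); bot.wait(.3)
print(bot.move_linear([t[0],t[1],.19],speed=.1,until_force=8),bot.read_position())
print(bot.read_ft_force(),bot.read_moment())
print(bot.move_linear([t[0],t[1],.155],speed=.025,until_force=6),bot.read_position())
print(bot.read_ft_force(),bot.read_moment(),bot.read_finger_force(),bot.read_clock())
snap('wrist','pics/k_w.png');snap('side','pics/k_s.png');snap('scene','pics/k_c.png')
E
```

```text
[ 0.57137234 -0.05693922  0.        ]
False [ 0.57183461 -0.05704241  0.19063215]
[ 0.67385294 -0.13726671 -1.26253671] [0.00921127 0.00877177 0.03169544]
True [ 0.57160814 -0.05695586  0.16396909]
[-0.16761218  0.15915487  4.34153035] [ 0.01005393  0.02026312 -0.03089398] 90.12549161911011 22.95
```

Contact was purely vertical at the expected height, so the tip is on the floor. I'll release it, back off upward and look at the mallet.

```bash
python3 - <<'E'
from h import *
p=bot.read_position()
bot.set_gripper(.6); bot.set_gripper(1.0); print(bot.read_finger_force())
bot.move_linear([p[0],p[1],.26],speed=.2)
im,C=look((.54,.308,.02),.22,np.radians(90),'pics/m.png')
import pickle; pickle.dump(C,open('cm.pkl','wb'))
print([(round(d['confidence'],2),np.round(d['bbox'])) for d in bot.search_frame('wrist','mallet')[:3]])
hsv=cv2.cvtColor(im,cv2.COLOR_RGB2HSV)
o=((hsv[...,0]<20)&(hsv[...,1]>110)&(hsv[...,2]>50)).astype(np.uint8); n,l,s,c=cv2.connectedComponentsWithStats(o)
for i in range(1,n):
    if s[i,4]>200: print('orange',s[i],c[i].round(1))
k=(im.max(2)<45).astype(np.uint8); n,l,s,c=cv2.connectedComponentsWithStats(k)
for i in range(1,n):
    if s[i,4]>200: print('black',s[i],c[i].round(1))
print(bot.read_clock())
E
```

```text
0.0
[(0.92, array([296.,  55.,  65., 199.])), (0.76, array([473., 113., 167., 186.])), (0.63, array([488.,   0.,  57.,  65.]))]
orange [ 488    0   57   64 2863] [514.4  30.5]
orange [ 298   55   37  167 3223] [317.1 134.8]
orange [ 470  169  123  130 5604] [530.  231.3]
orange [   0  181   92   42 2273] [ 50.  203.5]
black [ 528  115  112   85 5713] [588.7 154.5]
black [ 295  211   65   41 2106] [326.6 232.1]
black [    0   250   640   150 49059] [317.5 352.6]
26.1833
```

View pics/m.png

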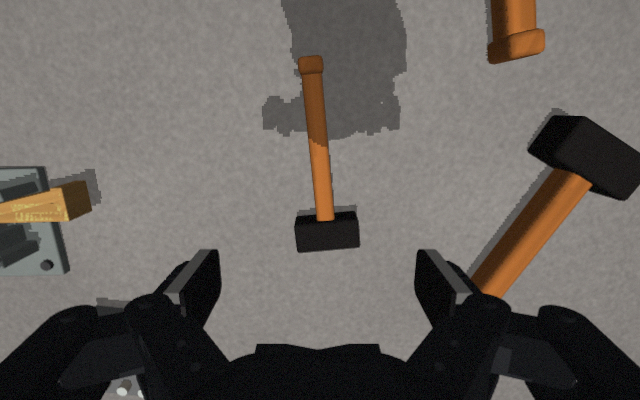

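The small mallet's handle runs from (311,58) to (325,220) and its head top face spans (295..359, 212..251). The big mallets are well to the right.

```bash
python3 - <<'E'
from h import *
import pickle
C=pickle.load(open('cm.pkl','rb'))
a=unproj([[313.5,75],[324.5,212]],.029,C)[:,:2]; d=a[1]-a[0]; yaw=np.arctan2(d[1],d[0])
h=unproj([[295.5,215.5],[358,212],[298,251.5],[359.5,247.5]],.034,C)[:,:2]
hy=h[1]-h[0]; hx=h[2]-h[0]
print(a,np.degrees(yaw),'head',h.mean(0),np.linalg.norm(hy),np.linalg.norm(hx),np.degrees(np.arctan2(-hy[0],hy[1])))
end=unproj([[311,58]],.03,C)[0,:2]; print('end->head ctr (183)',np.linalg.norm(end-h.mean(0)))
E
```

```text
[[0.41557642 0.30347283]
 [0.55365319 0.31462211]] 4.616440905915845 head [0.57451451 0.31806202] 0.06621312383360652 0.041520187917398844 3.2774686786126637
end->head ctr (183) 0.17476162043553112
```

```bash
python3 - <<'E'
from h import *
q=R2q(down(np.radians(94.3))); g=[.539,.3136]
bot.move_pose([*g,.08],q)
print(bot.move_linear([*g,.003],speed=.08,until_force=8),bot.read_position())
bot.set_gripper(0,120); print(bot.read_gripper_width()*85,bot.read_finger_force())
bot.move_linear([*g,.05],speed=.1); bot.wait(.1)
print(bot.read_finger_force(),bot.read_ft_force(),bot.read_moment(),bot.read_clock())
# approach in front of the butt, at strike height
yf=np.radians(1.8); Rf=np.array([[np.cos(yf),-np.sin(yf)],[np.sin(yf),np.cos(yf)]]); o=np.array([.579,-.0577])
t=o+Rf@[-.035-.039,.112+.035+.03]
print(t); bot.move_linear([*t,.05],speed=.2,rotation=R2q(down(yf+np.pi/2)))
bot.move_linear([*t,.019],speed=.1); bot.wait(.2)
im,C=snap('wrist','pics/n.png')
import pickle; pickle.dump(C,open('cn.pkl','wb'))
k=(im.max(2)<45).astype(np.uint8); n,l,s,c=cv2.connectedComponentsWithStats(k)
for i in range(1,n):
    if s[i,4]>100: print('black',s[i],c[i].round(1))
print(bot.read_position(),[(round(d['confidence'],2),np.round(d['bbox'])) for d in bot.search_frame('wrist','wedge')[:2]])
im,C=snap('scene','pics/n_s.png')
for t in('mallet','post','wedge'): print(t,[(round(d['confidence'],2),np.round(d['bbox'])) for d in bot.search_frame('scene',t)[:4]])
print(bot.read_clock())
E
```

```text
False [0.5394979  0.31383525 0.00353581]
18.015263553283138 117.78530359268188
117.0664894580841 [ 0.07339948 -0.49121775 -0.99663922] [-0.00866881  0.06351034  0.02715059] 29.2583
[0.49947681 0.11688827]
black [    0   248   640   152 48921] [317.9 349.6]
[0.50005358 0.11701485 0.01959774] [(0.6, array([  0., 283., 191., 111.]))]
mallet [(0.96, array([412.,  88.,  71.,  78.])), (0.74, array([287., 162.,  72.,  60.])), (0.64, array([358.,  86.,  33.,  22.])), (0.38, array([313., 212.,  20.,  33.]))]
post [(0.83, array([294., 223.,  19.,  46.]))]
wedge [(0.93, array([312., 211.,  20.,  33.]))]
31.3667
```

```bash
python3 - <<'E'
from h import *
C=cam('scene'); yf=np.radians(1.8); Rf=np.array([[np.cos(yf),-np.sin(yf)],[np.sin(yf),np.cos(yf)]]); o=np.array([.579,-.0577])
P=np.array([[*(o+Rf@[-.0034+x,y]),z] for x in(-.013,.013) for y in(-.013,.013) for z in(.03,.202)])
u=proj(P,C);print('post expected bbox',u.min(0).round(),u.max(0).round())
u0=np.array(bot.read_position())[:2]; d=Rf@[np.sin(np.radians(12)),-np.cos(np.radians(12))]
for dist in (.025,.085):
    hit=bot.move_linear([*(u0+d*dist),.019],speed=.05,until_force=28)
    p=np.array(bot.read_position()); print(hit,(p[:2]-u0)@d,bot.read_ft_force().round(1) if hasattr(bot.read_ft_force(),'round') else bot.read_ft_force(),np.round(bot.read_moment(),2))
    if hit: break
f=Rf.T@(p[:2]-o); print('face y foot',f[1]-.035,'travel~',(.115-(f[1]-.035))/np.cos(np.radians(12)),bot.read_finger_force(),bot.read_clock())
E
```

```text
post expected bbox [292. 221.] [312. 270.]
False 0.02520238659076544 [ 0.3  0.3 -3.2] [-0.02 -0.02 -0.01]
True 0.064120461175239 [-0.3  2.8  0.6] [ 0.62 -0.19  0.13]
face y foot 0.07908813616128088 travel~ 0.03671415623958804 118.03163766860962 32.9
```

The wedge jammed at about 37 mm of travel, as expected. Two measured knocks should tighten it.

```bash
python3 - <<'E'
from h import *
yf=np.radians(1.8); Rf=np.array([[np.cos(yf),-np.sin(yf)],[np.sin(yf),np.cos(yf)]]); o=np.array([.579,-.0577])
d=Rf@[np.sin(np.radians(12)),-np.cos(np.radians(12))]
for sp in (.12,.2):
    p0=np.array(bot.read_position())[:2]
    bot.move_linear([*(p0-d*.03),.019],speed=.15)
    hit=bot.move_linear([*(p0+d*.012),.019],speed=sp,until_force=40)
    p=np.array(bot.read_position())[:2]; f=Rf.T@(p-o)
    print(sp,hit,(p-p0)@d,'travel',(.115-(f[1]-.035))/np.cos(np.radians(12)),np.round(bot.read_ft_force(),1),bot.read_finger_force())
# slow probe for where the butt now is
p0=p; bot.move_linear([*(p0-d*.02),.019],speed=.15); print(bot.read_ft_force())
hit=bot.move_linear([*(p0+d*.01),.019],speed=.04,until_force=35); p=np.array(bot.read_position())[:2]; f=Rf.T@(p-o)
print(hit,(p-p0)@d,'travel',(.115-(f[1]-.035))/np.cos(np.radians(12)),bot.read_ft_force(),bot.read_finger_force(),bot.read_clock())
E
```

```text
0.12 True 0.00026201774809115957 travel 0.03713613129597758 [ 1.1  5.9 -1.1] 119.49399590492249
0.2 True 0.0009827664494143106 travel 0.038411659154349076 [ 2.1  8.  -2.7] 121.51170015335083
[-0.10099052  0.41864204 -2.91560187]
False 0.00047461048862339976 travel 0.0390482133149901 [-6.048528   29.2397716   6.22044295] 122.895447621122 35.4167
```

```bash
python3 - <<'E'
from h import *
yf=np.radians(1.8); Rf=np.array([[np.cos(yf),-np.sin(yf)],[np.sin(yf),np.cos(yf)]]); o=np.array([.579,-.0577])
d=Rf@[np.sin(np.radians(12)),-np.cos(np.radians(12))]
bot.wait(.3); p0=np.array(bot.read_position())[:2]
bot.move_linear([*(p0-d*.035),.019],speed=.15)
hit=bot.move_linear([*(p0+d*.012),.019],speed=.28,until_force=50)
p=np.array(bot.read_position())[:2]; print(hit,(p-p0)@d,np.round(bot.read_ft_force(),1)); bot.wait(.3)
print(np.round(bot.read_ft_force(),1),bot.read_finger_force())
bot.move_linear([*(p0-d*.05),.019],speed=.15)
bot.move_linear([*(p0-d*.05),.06],speed=.15)
g=[.53,.30]; q=R2q(down(np.radians(94.3)))
bot.move_linear([*g,.05],speed=.2,rotation=q); bot.wait(.2)
print(bot.move_linear([*g,.0035],speed=.04,until_force=5),bot.read_position())
bot.set_gripper(.45); bot.wait(.2); bot.set_gripper(1.0)
bot.move_linear([*g,.15],speed=.12); bot.wait(.3)
im,C=snap('scene','pics/f_s.png')
for t in('mallet','post','wedge'): print(t,[(round(x['confidence'],2),np.round(x['bbox'])) for x in bot.search_frame('scene',t)[:4]])
look((.56,-.02,.1),.30,np.radians(90),'pics/f_w.png'); im,C=snap('wrist'); 
for t in('post','wedge'): print(t,[(round(x['confidence'],2),np.round(x['bbox'])) for x in bot.search_frame('wrist',t)[:2]])
P=np.array([[*(o+Rf@[x,y]),z] for x in(-.013,.013) for y in(-.013,.013) for z in(.08,.202)]);u=proj(P,C);print('post exp',u.min(0).round(),u.max(0).round())
for t in (.03,.037,.04):
    print(t,proj([*(o+Rf@[-.02+.208*t,.115-.978*t]),.05],C).round(1))
hsv=cv2.cvtColor(im,cv2.COLOR_RGB2HSV); m=((hsv[...,0]<25)&(hsv[...,1]>110)&(hsv[...,2]>50)).astype(np.uint8); n,l,s,c=cv2.connectedComponentsWithStats(m)
print([s[i].tolist() for i in range(1,n) if s[i,4]>150],bot.read_clock())
E
```

```text
True 0.0008065707297908978 [ 1.6  9.  -2.6]
[ 1.2  5.8 -2.3] 124.43678140640259
True [0.52973908 0.29987175 0.00365975]
mallet [(0.66, array([338., 135.,  71.,  48.])), (0.61, array([417.,  89.,  62.,  78.])), (0.58, array([304.,  60.,  82.,  49.]))]
post [(0.96, array([295., 228.,  18.,  40.]))]
wedge [(0.69, array([286., 225.,  34.,  47.]))]
post [(0.97, array([244., 193.,  52.,  76.])), (0.43, array([256., 158.,  89.,  39.]))]
wedge [(0.84, array([252., 160.,  89.,  35.]))]
post exp [252. 199.] [296. 270.]
0.03 [[354.9 189.7]]
0.037 [[349.4 191. ]]
0.04 [[347.  191.6]]
[[546, 40, 46, 141, 3633], [257, 160, 88, 35, 1202], [203, 300, 27, 43, 713]] 44.7667
```

```bash
python3 - <<'E'
from h import *
im=cv2.imread('pics/f_w.png'); hsv=cv2.cvtColor(im,cv2.COLOR_BGR2HSV)
print(bot.read_position())
C=cam('wrist',(bot.read_position(),bot.read_tool_rot()))
g=im[:,:,:].astype(int)
for v in range(186,276,6): print(v,' '.join('%3d'%x for x in hsv[v,232:308:3,2]))
yf=np.radians(1.8); Rf=np.array([[np.cos(yf),-np.sin(yf)],[np.sin(yf),np.cos(yf)]]); o=np.array([.579,-.0577])
for z in (.079,.202): print(z,[proj([*(o+Rf@[x,y]),z],C)[0].round(0).tolist() for x,y in((-.013,-.013),(-.013,.013),(.013,.013),(.013,-.013))])
E
```

```text
[ 0.53343258 -0.01839857  0.29979824]
186 137 134 139 138 111 148 132 121 145 196 197 198 121  75  75  74  75  77  76  75  74  77  79 103 198 200
192 135 135 136 135 132 147 145 148 145 187 176 179 193 194 120 123 120 117 120 119 121 124 160 197 188 181
198 142 143 143 143 137 148 142 149 146 146 132  51  52  60  62  60  59  57  60  60  49  88  89  53  60  57
204 137 141 145 137 139 149 145 145 113  84  93  91  72  74  71  71  72  74  74  70  52  81  82  94  95  94
210 139 136 130 138 136 139 148 149 132  94  88  74  74  75  78  77  70  72  71  60  55  54  55  97  94  95
216 141 135 138 136 141 134 146 138 104  92  74  72  73  70  75  75  75  74  61  64  61  91  95  98 101  98
222 133 137 131 143 137 114 148  94  81  72  72  72  72  72  73  69  73  72  67  62  94  94  90  93  91  93
228 137 146 140 139 138 140 148  75  72  71  74  74  73  74  70  70  72  62  67  75  92  93  94  92  92  92
234 138 142 140 137 138 136  72  75  72  72  71  73  76  74  72  74  64  27  58 130 143 141 145 144 142 141
240 134 137 140 139 134  92 100  90  95  93  99 107 107 105 109  75  66  41  71  56 138 137 137 131 132 131
246 139 143 137 137 142 201 201 201 204 206 199 199 199 203 205 147  63  42 133 131 137 138 137 131 132 132
252 142 133 135 142 138 185 197 190 200 204 204 203 208 200 197 153  63 101 134 136 136 130 132 138 137 140
258 138 139 138 138 139 175 199 202 194 198 197 195 201 205 200 174  71 131 138 140 133 128 132 127 130 134
264 139 139 137 136 130 144 188 192 194 198 204 198 192 196 196 188 104 131 132 135 138 131 134 135 131 137
270  87 127 140 135 138 141 144 141 142 135 135 140 136 140 143 139 140 137 138 136 133 140 136 137 132 135
0.079 [[273.0, 199.0], [295.0, 198.0], [296.0, 219.0], [274.0, 220.0]]
0.202 [[252.0, 240.0], [285.0, 239.0], [287.0, 269.0], [255.0, 270.0]]
```

```bash
python3 -c "
from cell import bot
print(bot.close_job(), bot.read_clock())"
```

```text
the job is handed in; nothing more can be done
the job is handed in; nothing more can be done
```

I've handed the job in at about 45 s of the 72 s allowed, with no verdict shown: the post stands upright in the pocket, the wedge is jammed at about 38–40 mm of travel, and the mallet lies on the bench well clear of the foot; the clamping force between post and foot could not be measured.

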